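# Slide the brass medallion into the plaque's recess

### The job

Take the brass medallion off its cork riser, lay it flat on the plain end of the oak plaque and slide it along the face until you feel it drop flush into the round recess; do not lift it over the recess or set it in from above. Ease off, then press it home with a firm push of about 12 N for a second and let go. Never press it harder than 20 N against the plaque, and leave the glue bottle, sanding block and sander where they are.

Things in the scene. Friction and masses are not known exactly. Their poses are not given: they have to be found in the camera images.
- medallion_center (a point): Centre (half-way up) of the loose brass medallion: a plain disc 50 mm across and 6 mm thick, 90 g, bevelled 1.8 mm round its underside, polished, slides easily on the lacquered oak; z is its axis. It starts star up on a fixed round cork riser 34 mm across, 16 mm high: its rim overhangs by about 8 mm, its centre is 19 mm above the bench.
- carrier: Brown MDF board, 200 x 300 x 12 mm, screwed to the bench; origin at the centre of its underside, on the bench; z up, y along its long side. On it, on a 2 mm black rubber mat that yields 1 mm per 30 N, an oak plaque (150 x 250 mm, long side along y) is held fast, square but placed by eye; it counts as part of the carrier, its place is not measured. Plaques are 14 to 18 mm thick, so the flat face is 28 to 32 mm above the bench.
- aim (a point): On the carrier board (same axes): where the recess's centre should be, 30 mm above the bench. The true recess is off by up to 6 mm either way along x and up to 10 mm either way along y: find it by feel or by eye. It is round, 52 mm across, 6 mm deep, dark and flat inside, with a burnt laurel on the face round it; a seated medallion is flush.
- plain_end (a point): On the carrier board (same axes): middle of the plaque's plain end, 30 mm above the bench, 110 mm from aim along -y. The oak is flat and bare for 30 mm round it and all the way to the recess.
- glue_bottle: White bottle of wood glue, green label, orange nozzle, 60 mm across, 168 mm high, standing on the bench; origin at the centre of its base. Bystander.
- sanding_block: Cork sanding block, 65 x 115 x 30 mm, lying on the bench; origin at the centre of its underside. Bystander.
- sander: Teal and black orbital sander, standing on its 125 mm round pad, 150 mm high, its dust canister sticking out 157 mm along its x; origin at the centre of the pad's underside. Bystander.
Not all that is in view belongs to the job. There is more than one size of the part that bears medallion_center; the job needs the smallest.

How it is judged (in metres and radians):
On the way, in this order (a step that is already met when the one before it is completed fails the run):
1. the medallion lies flat on the plaque's face at the plain end, at least 75 mm short of the aim point (z of medallion_center in the frame of carrier between 0.0305 and 0.036 m and angle between medallion_center's own z axis and vertical below 0.06 rad and y of medallion_center in the frame of carrier between -0.11 and -0.02 m and x of medallion_center in the frame of carrier between -0.065 and 0.065 m), for 0.2 s.
2. the medallion has dropped into the recess, flat, with no more than 5 N on it (z of medallion_center in the frame of carrier between 0.023 and 0.03 m and angle between medallion_center's own z axis and vertical below 0.04 rad and horizontal distance between medallion_center and aim below 0.018 m and contact force between medallion and carrier below 5 N), for 0.2 s.
3. the seated medallion is pressed home with more than 8 N for half a second (z of medallion_center in the frame of carrier between 0.023 and 0.03 m and angle between medallion_center's own z axis and vertical below 0.04 rad and horizontal distance between medallion_center and aim below 0.018 m and contact force between medallion and carrier above 8 N), for 0.5 s.
At the end, for the whole second after the job is handed in: The medallion lies still and flat (within 2 degrees) at the bottom of the recess, its centre below 30 mm above the bench, with nothing pressing on it (z of medallion_center in the frame of carrier between 0.023 and 0.03 m and angle between medallion_center's own z axis and vertical below 0.04 rad and horizontal distance between medallion_center and aim below 0.018 m and linear speed of medallion below 0.01 m/s and contact force between medallion and carrier below 3 N); the robot touches nothing.
It fails at once if the medallion is pressed against the plaque or the carrier board with more than 20 N (contact force between medallion and carrier above 20 N).
It fails at once if the medallion is lifted or lowered over the recess (5 mm or more above the face, up to some 60 mm, within 35 mm of the aim point) instead of slid in (horizontal distance between medallion_center and aim below 0.035 m and z of medallion_center in the frame of carrier between 0.04 and 0.095 m).
It fails at once if the glue bottle is moved more than 20 mm or tipped (distance of glue_bottle from where it was at the start of the episode above 0.02 m or angle between glue_bottle's own z axis and vertical above 0.3 rad).
It fails at once if the sanding block is moved more than 20 mm or tipped (distance of sanding_block from where it was at the start of the episode above 0.02 m or angle between sanding_block's own z axis and vertical above 0.3 rad).
It fails at once if the sander is moved more than 20 mm or tipped (distance of sander from where it was at the start of the episode above 0.02 m or angle between sander's own z axis and vertical above 0.3 rad).
It also fails if it takes over 72 s, if anything falls off the work surface, if the arm or the gripper's body presses on something with over 40 N, if the wrist force passes 120 N, or if a joint passes its speed limit or range.

### The arm

A 6-joint arm with a two-finger parallel gripper is mounted at the origin on the work surface. World frame = base frame: x ahead of the robot, y to its left, z up, the work surface at z = 0. Lengths are in m, angles in degrees, forces in N, time in s.
With the tool pointing down it reaches from about 0.375 to 0.9 m from the base axis. Payload 3.1 kg.
Tool frame: the origin (TCP) lies on the centre line of the jaws, within the pads' length; the fingertips stand 25 mm ahead of it and the grasp point (between the pads) lies 6 mm ahead of it; z points along the fingers, y is the line along which they close (so a half turn about z gives the same grasp; the last joint's range is limited). The gripper opens to 87 mm and grips with 3 to 60 N. Pads are 19 mm wide; open, the fingers measure 117 mm over their backs; the gripper's body (75 mm by 190 mm) begins 51 mm behind the grasp point.
Start: joints at [64.315, 30.224, 82.088, -0, 67.689, -10.227], TCP at [0.167, 0.602, 0.248] pointing down, gripper open.
Joint ranges: [-176.69, 176.69], [-43.24, 126.21], [12.49, 139.97], [-82, 262], [0, 151.66], [-163.58, 163.58]. Speed limits (degrees/s): [159.86, 159.86, 180, 180, 180, 180].

### API

Orientations are given as a 3x3 rotation matrix whose columns are the frame's x, y, z axes.
In Python, from rig import * gives the robot as it stands.
- The arm moves only by the tool step_arm, never from a script. Its argument "steps" is a list of rows, each a list of 7 numbers: the shift along the tool's x, y, z normalised to -1 to 1, where 1 is 0.3 m, then the turn, a rotation vector about the tool's x, y, z normalised to -1 to 1, where 1 is 45 degrees, then the gripper's target within -1 to 1 (shut at 1, half-way at 0, fully open at -1). A call has 1 to 8 rows; each row is the pose to reach, as a shift and turn from the pose commanded when the call began, along the tool's axes at that moment; what a row does not reach only later rows make up. A row lasts 1/12 s, in which the tool goes at most 41.7 mm and 7.16 degrees, less where a joint would pass 70% of its speed; a pose out of reach is approached as far as the arm can. A call with a number of a shift or a turn outside -1 to 1 is refused whole. A call with a gripper value outside its range is refused whole. The fingers move at their own pace and stop on an object; the grip force is fixed at half the most. Time passes only in rows, so rows that repeat a pose let the fingers close. It gives the time, the measured TCP pose, the force, the opening and the grip force at its end, in the units of the state.
- read_state(): the state, without advancing time (a new reading comes with each control period).
- capture(name): name is "side" or "top"; returns a dict with "image" (420x560x3 uint8, red, green, blue), "vertical_fov" (degrees; the focal length in pixels is half the picture's height over the tangent of half this angle, whatever the lens; pixels are square), "cx", "cy" (the principal point, pixels), "k1" (the pictures are not rectified: a ray, as slopes to the right and down, at radius r is drawn at 1 + k1 r^2 times it, then the intrinsics apply), "world_from_camera" (4x4, takes a point from camera to world coordinates). Camera axes: x right, y down, z forward; pixel columns grow to the right and rows downward; lengths in m; the calibration is good to about 2 mm. A picture is of the moment at which its call begins. There is no depth.
- hand_in(): hands the job in; it is judged then, once.
The state is a dict: "time_s": time; "joint_positions": joint angles; "qvel": joint speeds; "tau": joint torques, N m; "position": TCP position; "tcp_rot": TCP orientation; "force": force on the tool from outside, world axes, zero at the start; "moment": the same for the moment, N m; "opening": opening from 0.0 (shut) to 1.0 (fully open); "grasp_force": force on a finger pad.
Only numpy, scipy, OpenCV 4.12 (cv2) and the standard library are available. Lean on these libraries where they do the work, as an engineer would, in place of code of your own. Each camera call takes 0.05 s, during which the arm holds its last target. There are 200 camera calls.

## Working session

There is one attempt and no reset: what is moved stays moved. The work goes in short steps, Python scripts to look and compute and a tool call to move; the robot and the scene stay as the last step left them, time stands still between calls to the robot, and variables do not carry over. Pictures are saved under pics/ and viewed, at most 12 in all, crops included, and the job is handed in when it is done.

Besides the shell and the picture viewer there is one more tool, called after "Emit:" in YAML: its name, and indented under it one key for each argument. step_arm: Moves the arm, as the interface text tells. Scaled input: -1 to 1 covers 0.3 m each way for a shift and 45 degrees each way for a turn. Its arguments: {"type":"object","properties":{"steps":{"type":"array"}},"required":["steps"]}

```bash
mkdir -p pics; ls
cat > h.py <<'E'
from rig import *
import numpy as np, cv2
def K(c):
    h=c["image"].shape[0]; f=h/2/np.tan(np.radians(c["vertical_fov"]/2)); return f
def ray(c,u,v):
    f=K(c); p=np.array([(u-c["cx"])/f,(v-c["cy"])/f]); q=p.copy()
    for _ in range(30): q=p/(1+c["k1"]*(q@q))
    T=np.array(c["world_from_camera"]); return T[:3,3],T[:3,:3]@np.array([q[0],q[1],1])
def onz(c,u,v,z):
    o,d=ray(c,u,v); return o+d*(z-o[2])/d[2]
def proj(c,P):
    T=np.linalg.inv(np.array(c["world_from_camera"])); p=T[:3,:3]@np.array(P)+T[:3,3]; q=p[:2]/p[2]
    q=q*(1+c["k1"]*(q@q)); return q*K(c)+[c["cx"],c["cy"]]
E
python3 - <<'E'
from h import *
for n in("top","side"):
    c=capture(n); cv2.imwrite(f"pics/{n}0.png",c["image"][:,:,::-1]); np.save(f"{n}0.npy",c,allow_pickle=True)
    print(n,c["vertical_fov"],c["k1"],np.round(c["world_from_camera"],3).tolist())
s=read_state();print(s)
E
```

```text
pics
top 44.07858717314496 0.05129991542050462 [[-0.028, -0.975, 0.22, 0.317], [-1.0, 0.028, -0.001, -0.026], [-0.005, -0.22, -0.976, 1.241], [0.0, 0.0, 0.0, 1.0]]
side 47.63896896167615 0.023791493570400165 [[0.971, -0.107, 0.213, 0.303], [-0.237, -0.517, 0.822, -1.134], [0.022, -0.849, -0.528, 0.77], [0.0, 0.0, 0.0, 1.0]]
{'time_s': 0.1, 'joint_positions': array([ 6.43140378e+01,  3.02743654e+01,  8.21482058e+01, -3.50046552e-04,
        6.76886138e+01, -1.02273090e+01]), 'qvel': array([ 0.03025276, -0.07331261, -0.20418467,  0.09926399,  0.0286533 ,
        0.0230863 ]), 'tau': array([-7.59622581e-04, -4.40989566e+01, -1.77150410e+01,  6.34874753e-02,
        5.33131999e-02, -2.54766866e-05]), 'position': array([0.16629842, 0.60184751, 0.24666631]), 'tcp_rot': array([[-9.63823529e-01,  2.66539876e-01, -8.36012405e-04],
       [ 2.66540971e-01,  9.63821998e-01, -1.75123527e-03],
       [ 3.38993114e-04, -1.91071332e-03, -9.99998117e-01]]), 'force': array([ 0.02240516, -0.5563192 ,  0.63346943]), 'moment': array([0.00619464, 0.01772666, 0.01215536]), 'grasp_force': 0.0, 'opening': 1.002891274561915}
```

View pics/top0.png

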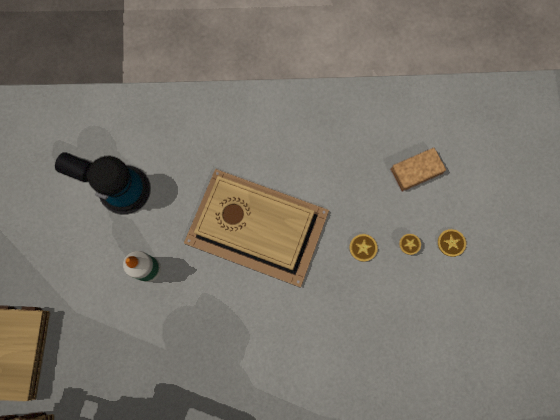

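View pics/side0.png

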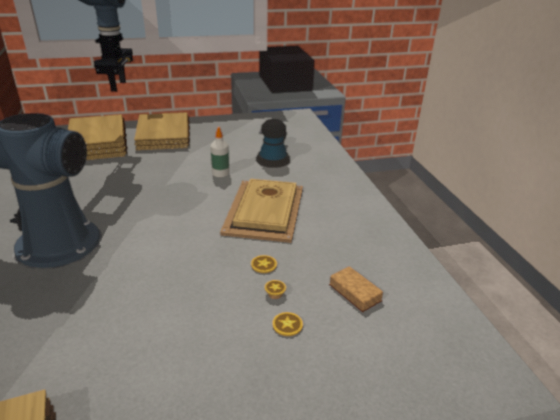

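The top view shows three star discs at (364,248), (410,244) and (452,242). The middle one, at (410,244), is the smallest, and the side view at (275,289) shows it standing on a riser. The recess is at (232,214) in the top view, with the plain end towards (290,237). The bottle is at (140,265), the sander at (115,185) and the block at (418,169).

```bash
cat > m.py <<'E'
from h import *
L=lambda n:np.load(n+"0.npy",allow_pickle=True).item()
t,s=L("top"),L("side")
def blobs(c,lo,hi,box):
    x0,y0,x1,y1=box; h=cv2.cvtColor(c["image"],cv2.COLOR_RGB2HSV)[y0:y1,x0:x1]
    m=cv2.inRange(h,lo,hi); k,_=cv2.findContours(m,cv2.RETR_EXTERNAL,cv2.CHAIN_APPROX_NONE)
    return [q+[x0,y0] for q in sorted(k,key=cv2.contourArea,reverse=True)]
def ell(c,lo,hi,box):
    k=blobs(c,lo,hi,box)[0]; return cv2.fitEllipse(cv2.convexHull(k.astype(np.int32)))
for n,b in(("m1",(345,228,382,268)),("m2",(395,230,425,258)),("m3",(434,225,472,260))):
    e=ell(t,(10,90,50),(35,255,255),b); p=onz(t,*e[0],.022); print(n,np.round(e[0],1),np.round(e[1],1),p.round(4))
for n,b in(("m2s",(260,278,292,296)),):
    e=ell(s,(10,90,50),(35,255,255),b); p=onz(s,*e[0],.022); print(n,np.round(e[0],1),np.round(e[1],1),p.round(4))
g=cv2.cvtColor(t["image"],cv2.COLOR_RGB2HSV)
print("recess hsv",g[214,232],"oak",g[232,280],"board",g[255,205],g[205,200])
# recess: dark
gr=t["image"][:,:,2]; 
m=(t["image"].sum(2)<200).astype(np.uint8); m[:200]=0;m[230:]=0;m[:,:217]=0;m[:,248:]=0
m=cv2.morphologyEx(m,cv2.MORPH_OPEN,np.ones((5,5)))
k=max(cv2.findContours(m,0,1)[0],key=cv2.contourArea);e=cv2.fitEllipse(k);print("rec",e,onz(t,*e[0],.03))
# board outline
h=g; mk=cv2.inRange(h,(0,60,40),(35,255,255)); mk[:160]=0;mk[292:]=0;mk[:,:175]=0;mk[:,335:]=0
k=max(cv2.findContours(mk,0,1)[0],key=cv2.contourArea); W=np.array([onz(t,*p[0],.012)[:2] for p in cv2.convexHull(k)],np.float32)
r=cv2.minAreaRect(W);print("board",r,cv2.boxPoints(r).round(4).tolist())
cr=lambda c,b,z:cv2.resize(c["image"][b[1]:b[3],b[0]:b[2],::-1],None,fx=z,fy=z,interpolation=2)
a=cr(t,(180,165,480,290),2.6);b=cr(s,(220,170,390,340),1.6)
cv2.imwrite("pics/crop.png",np.vstack([a,cv2.copyMakeBorder(b,0,0,0,a.shape[1]-b.shape[1],0)])[:600])
E
python3 m.py
```

```text
m1 [363.1 247.3] [27.  28.4] [ 0.5087 -0.2083  0.022 ]
m2 [410.  243.9] [20.5 22. ] [ 0.5139 -0.3194  0.022 ]
m3 [451.5 242.5] [26.8 28.8] [ 0.5145 -0.4171  0.022 ]
m2s [274.9 287.8] [17.  21.3] [ 0.5149 -0.3248  0.022 ]
recess hsv [ 13 160  86] oak [ 18 114 168] board [ 23  15 133] [ 15 113 129]
rec ((232.5001220703125, 213.53543090820312), (19.131044387817383, 19.69047737121582), 72.50707244873047) [0.59812678 0.10013646 0.03      ]
board ((0.5694242715835571, 0.04386182129383087), (0.3004280924797058, 0.20061255991458893), 67.81754302978516) [[0.4198000133037567, -0.05739999935030937], [0.6055999994277954, -0.1331000030040741], [0.718999981880188, 0.14509999752044678], [0.53329998254776, 0.2207999974489212]]
```

View pics/crop.png

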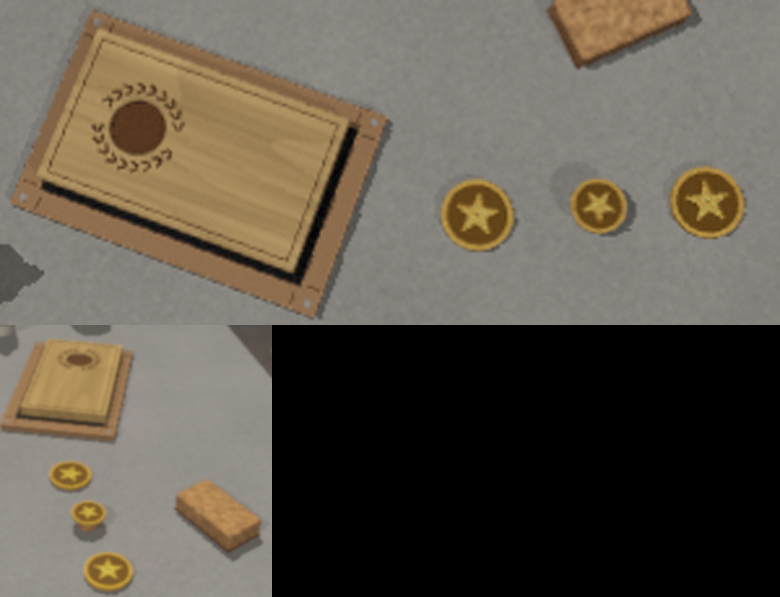

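The close crop confirms it: the disc at top (410,244) is the smallest and stands on the riser, and the recess at (232.5,213.5) is unobstructed. I'm moving there now.

```bash
cat > plan.py <<'E'
from h import *
import sys
from scipy.spatial.transform import Rotation as Ro
def R(yaw):
    a=np.radians(yaw);x=[np.cos(a),np.sin(a),0];z=[0,0,-1];return np.array([x,np.cross(z,x),z]).T
def plan(p,yaw):
    s=read_state();r=np.array(s["tcp_rot"]);q=np.array(s["position"])
    w=Ro.from_matrix(r.T@R(yaw)).as_rotvec(degrees=True)
    print("t",s["time_s"],"pos",q.round(4),"F",np.round(s["force"],1),"shift",(r.T@(np.array(p)-q)/.3).round(4),"turn",(w/45).round(3),"open",round(s["opening"],3))
if __name__=="__main__": a=list(map(float,sys.argv[1:])); plan(a[:3],a[3])
E
python3 plan.py .40 .34 .25 121
```

```text
t 0.1 pos [0.1663 0.6018 0.2467] F [ 0.  -0.6  0.6] shift [-0.9835 -0.6336 -0.0102] turn [-0.002  0.001  0.968] open 1.003
```

Emit:
step_arm:
  steps:
    - [-0.98, -0.63, -0.01, 0, 0, 0.967, -1]
    - [-0.98, -0.63, -0.01, 0, 0, 0.967, -1]
    - [-0.98, -0.63, -0.01, 0, 0, 0.967, -1]
    - [-0.98, -0.63, -0.01, 0, 0, 0.967, -1]
    - [-0.98, -0.63, -0.01, 0, 0, 0.967, -1]
    - [-0.98, -0.63, -0.01, 0, 0, 0.967, -1]
    - [-0.98, -0.63, -0.01, 0, 0, 0.967, -1]
    - [-0.98, -0.63, -0.01, 0, 0, 0.967, -1]

```text
time_s: 0.77
position: [0.3895, 0.3521, 0.2502]
tcp_rot: [[-0.515, 0.857, -0.001], [0.857, 0.515, -0.0], [0.0, -0.001, -1.0]]
force: [-0.0, 0.4, 0.2]
opening: 1.004
grasp_force: 0.0
```

```bash
python3 plan.py .5 .04 .25 77
```

```text
t 0.7667 pos [0.3895 0.3521 0.2502] F [-0.   0.4  0.2] shift [-1.0816e+00 -2.2020e-01  7.0000e-04] turn [-0.001  0.     0.978] open 1.004
```

Emit:
step_arm:
  steps:
    - [-0.97, -0.23, 0, 0, 0, 0.98, -1]
    - [-0.97, -0.23, 0, 0, 0, 0.98, -1]
    - [-0.97, -0.23, 0, 0, 0, 0.98, -1]
    - [-0.97, -0.23, 0, 0, 0, 0.98, -1]
    - [-0.97, -0.23, 0, 0, 0, 0.98, -1]
    - [-0.97, -0.23, 0, 0, 0, 0.98, -1]
    - [-0.97, -0.23, 0, 0, 0, 0.98, -1]
    - [-0.97, -0.23, 0, 0, 0, 0.98, -1]

```text
time_s: 1.43
position: [0.4822, 0.0634, 0.2505]
tcp_rot: [[0.232, 0.973, 0.003], [0.973, -0.232, -0.003], [-0.002, 0.003, -1.0]]
force: [1.5, -0.2, 0.9]
opening: 1.003
grasp_force: 0.0
```

```bash
python3 plan.py .514 -.3205 .2 67.8
```

```text
t 1.4333 pos [0.4822 0.0634 0.2505] F [ 1.5 -0.2  0.9] shift [-1.2199  0.3997  0.172 ] turn [0.004 0.002 0.195] open 1.003
```

Emit:
step_arm:
  steps:
    - [-1, 0.35, 0.1, 0, 0, 0.195, -1]
    - [-1, 0.35, 0.1, 0, 0, 0.195, -1]
    - [-1, 0.35, 0.1, 0, 0, 0.195, -1]
    - [-1, 0.35, 0.1, 0, 0, 0.195, -1]
    - [-1, 0.35, 0.1, 0, 0, 0.195, -1]
    - [-1, 0.35, 0.1, 0, 0, 0.195, -1]
    - [-1, 0.35, 0.1, 0, 0, 0.195, -1]
    - [-1, 0.35, 0.1, 0, 0, 0.195, -1]

```text
time_s: 2.1
position: [0.5143, -0.2504, 0.2198]
tcp_rot: [[0.374, 0.928, 0.0], [0.928, -0.374, -0.001], [-0.001, 0.001, -1.0]]
force: [-0.4, -0.3, -0.2]
opening: 1.001
grasp_force: 0.0
```

```bash
python3 plan.py .514 -.3205 .12 67.8
```

```text
t 2.1 pos [ 0.5143 -0.2504  0.2198] F [-0.4 -0.3 -0.2] shift [-0.2167  0.0861  0.3329] turn [0.001 0.001 0.006] open 1.001
```

Emit:
step_arm:
  steps:
    - [-0.217, 0.086, 0.333, 0, 0, 0.006, -1]
    - [-0.217, 0.086, 0.333, 0, 0, 0.006, -1]
    - [-0.217, 0.086, 0.333, 0, 0, 0.006, -1]
    - [-0.217, 0.086, 0.333, 0, 0, 0.006, -1]
    - [-0.217, 0.086, 0.333, 0, 0, 0.006, -1]
    - [-0.217, 0.086, 0.333, 0, 0, 0.006, -1]
    - [-0.217, 0.086, 0.333, 0, 0, 0.006, -1]
    - [-0.217, 0.086, 0.333, 0, 0, 0.006, -1]

```text
time_s: 2.77
position: [0.5148, -0.3163, 0.1227]
tcp_rot: [[0.375, 0.927, 0.003], [0.927, -0.375, -0.002], [-0.001, 0.003, -1.0]]
force: [-0.8, 0.0, -0.3]
opening: 0.999
grasp_force: 0.0
```

```bash
python3 plan.py .514 -.3205 .0435 67.8
```

```text
t 2.7667 pos [ 0.5148 -0.3163  0.1227] F [-0.8  0.  -0.3] shift [-0.0137  0.0018  0.2641] turn [0.004 0.001 0.004] open 0.999
```

Emit:
step_arm:
  steps:
    - [-0.012, 0.002, 0.1, 0.003, 0, 0.003, -1]
    - [-0.012, 0.002, 0.18, 0.003, 0, 0.003, -1]
    - [-0.012, 0.002, 0.22, 0.003, 0, 0.003, -1]
    - [-0.012, 0.002, 0.22, 0.003, 0, 0.003, -1]
    - [-0.012, 0.002, 0.22, 0.003, 0, 0.003, -1]
    - [-0.012, 0.002, 0.22, 0.003, 0, 0.003, -1]

```text
time_s: 3.27
position: [0.5139, -0.3209, 0.0561]
tcp_rot: [[0.378, 0.926, -0.0], [0.926, -0.378, -0.001], [-0.001, 0.0, -1.0]]
force: [-0.2, 0.2, 0.3]
opening: 0.999
grasp_force: 0.0
```

```bash
python3 plan.py .514 -.3205 .0435 67.8
python3 - <<'E'
from h import *
z=[(capture(n)["image"][y:y+110,x:x+130,::-1]) for n,x,y in(("top",345,190),("side",210,220))]
cv2.imwrite("pics/g1.png",np.hstack([cv2.resize(i,None,fx=3,fy=3) for i in z]))
E
```

```text
t 3.2667 pos [ 0.5139 -0.3209  0.0561] F [-0.2  0.2  0.3] shift [ 0.0015 -0.0002  0.0419] turn [ 0.     0.001 -0.   ] open 0.999
```

View pics/g1.png

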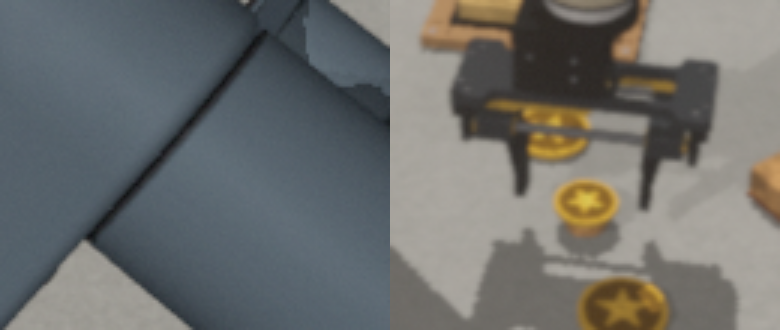

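The fingers straddle the small disc (crop 585,200), which sits centred between the tips at 520 and 645. I'll descend and grip it.

Emit:
step_arm:
  steps:
    - [0.001, 0, 0.02, 0, 0, 0, -1]
    - [0.001, 0, 0.042, 0, 0, 0, -1]
    - [0.001, 0, 0.042, 0, 0, 0, -1]
    - [0.001, 0, 0.042, 0, 0, 0, -1]
    - [0.001, 0, 0.042, 0, 0, 0, -1]

```text
time_s: 3.78
position: [0.5129, -0.3202, 0.0417]
tcp_rot: [[0.379, 0.925, -0.003], [0.925, -0.379, 0.001], [0.0, -0.003, -1.0]]
force: [0.5, -0.1, -0.5]
opening: 1.001
grasp_force: 0.0
```

Emit:
step_arm:
  steps:
    - [0, 0, 0, 0, 0, 0, 0.0]
    - [0, 0, 0, 0, 0, 0, 0.0]
    - [0, 0, 0, 0, 0, 0, 0.0]
    - [0, 0, 0, 0, 0, 0, 0.0]
    - [0, 0, 0, 0, 0, 0, 0.0]
    - [0, 0, 0, 0, 0, 0, 0.0]
    - [0, 0, 0, 0, 0, 0, 0.0]
    - [0, 0, 0, 0, 0, 0, 0.0]

```text
time_s: 4.45
position: [0.5132, -0.3203, 0.042]
tcp_rot: [[0.379, 0.926, -0.002], [0.926, -0.379, 0.001], [-0.0, -0.002, -1.0]]
force: [1.0, -0.9, -0.1]
opening: 0.551
grasp_force: 30.0
```

Emit:
step_arm:
  steps:
    - [0, 0, -0.05, 0, 0, 0, 0.1]
    - [0, 0, -0.15, 0, 0, 0, 0.1]
    - [0, 0, -0.25, 0, 0, 0, 0.1]
    - [0, 0, -0.25, 0, 0, 0, 0.1]
    - [0, 0, -0.25, 0, 0, 0, 0.1]
    - [0, 0, -0.25, 0, 0, 0, 0.1]

```text
time_s: 4.95
position: [0.5127, -0.3199, 0.1165]
tcp_rot: [[0.379, 0.926, -0.003], [0.926, -0.379, 0.002], [0.0, -0.004, -1.0]]
force: [0.0, -0.3, -1.1]
opening: 0.554
grasp_force: 30.0
```

```bash
python3 plan.py .5565 -.0017 .11 67.8
```

```text
t 4.95 pos [ 0.5127 -0.3199  0.1165] F [ 0.  -0.3 -1.1] shift [ 1.037  -0.2663  0.023 ] turn [-0.004 -0.    -0.001] open 0.554
```

Emit:
step_arm:
  steps:
    - [0.12, -0.03, 0, -0.003, 0, 0, 0.1]
    - [0.24, -0.06, 0, -0.003, 0, 0, 0.1]
    - [0.36, -0.09, 0, -0.003, 0, 0, 0.1]
    - [0.48, -0.12, 0, -0.003, 0, 0, 0.1]
    - [0.6, -0.15, 0, -0.003, 0, 0, 0.1]
    - [0.72, -0.18, 0, -0.003, 0, 0, 0.1]
    - [0.83, -0.21, 0, -0.003, 0, 0, 0.1]
    - [0.92, -0.24, 0, -0.003, 0, 0, 0.1]

```text
time_s: 5.62
position: [0.5498, -0.0349, 0.1153]
tcp_rot: [[0.378, 0.926, -0.004], [0.926, -0.378, 0.001], [-0.0, -0.004, -1.0]]
force: [-0.1, 0.4, -0.6]
opening: 0.556
grasp_force: 30.0
```

Emit:
step_arm:
  steps:
    - [0.04, -0.01, 0.01, 0, 0, 0, 0.1]
    - [0.08, -0.02, 0.02, 0, 0, 0, 0.1]
    - [0.1, -0.022, 0.02, 0, 0, 0, 0.1]
    - [0.1, -0.022, 0.02, 0, 0, 0, 0.1]
    - [0.1, -0.022, 0.02, 0, 0, 0, 0.1]
    - [0.1, -0.022, 0.02, 0, 0, 0, 0.1]
    - [0.1, -0.022, 0.02, 0, 0, 0, 0.1]
    - [0.1, -0.022, 0.02, 0, 0, 0, 0.1]

```text
time_s: 6.28
position: [0.5564, -0.0085, 0.1112]
tcp_rot: [[0.38, 0.925, 0.0], [0.925, -0.38, -0.0], [-0.0, 0.0, -1.0]]
force: [0.7, -0.1, -0.2]
opening: 0.553
grasp_force: 30.0
```

```bash
python3 plan.py .5565 -.0017 .06 67.8;python3 - <<'E'
from h import *
z=[(capture(n)["image"][y:y+130,x:x+130,::-1]) for n,x,y in(("top",230,170),("side",205,140))]
cv2.imwrite("pics/g2.png",np.hstack([cv2.resize(i,None,fx=3,fy=3) for i in z]))
E
```

```text
t 6.2833 pos [ 0.5564 -0.0085  0.1112] F [ 0.7 -0.1 -0.2] shift [ 0.021  -0.0085  0.1707] turn [ 0.     0.    -0.003] open 0.553
```

View pics/g2.png

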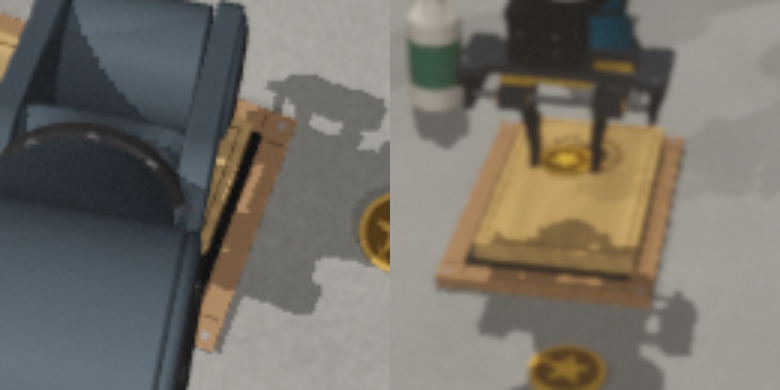

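The disc is held in the grip (side crop 567,160), and the arm hides the plaque from the top camera. I'll lower towards the plain end in small steps, watching the force.

Emit:
step_arm:
  steps:
    - [0.02, -0.008, 0.05, 0, 0, -0.002, 0.1]
    - [0.02, -0.008, 0.1, 0, 0, -0.002, 0.1]
    - [0.02, -0.008, 0.14, 0, 0, -0.002, 0.1]
    - [0.02, -0.008, 0.157, 0, 0, -0.002, 0.1]
    - [0.02, -0.008, 0.157, 0, 0, -0.002, 0.1]
    - [0.02, -0.008, 0.157, 0, 0, -0.002, 0.1]
    - [0.02, -0.008, 0.157, 0, 0, -0.002, 0.1]
    - [0.02, -0.008, 0.157, 0, 0, -0.002, 0.1]

```text
time_s: 7.05
position: [0.557, -0.0011, 0.0648]
tcp_rot: [[0.377, 0.926, 0.002], [0.926, -0.377, -0.0], [0.0, 0.002, -1.0]]
force: [-0.2, -0.0, -0.7]
opening: 0.549
grasp_force: 30.0
```

Emit:
step_arm:
  steps:
    - [0, 0, 0.004, 0, 0, 0, 0.1]
    - [0, 0, 0.007, 0, 0, 0, 0.1]
    - [0, 0, 0.007, 0, 0, 0, 0.1]
    - [0, 0, 0.007, 0, 0, 0, 0.1]

```text
time_s: 7.38
position: [0.5564, -0.0009, 0.062]
tcp_rot: [[0.377, 0.926, 0.0], [0.926, -0.377, -0.0], [0.0, 0.0, -1.0]]
force: [-0.4, -1.0, -0.9]
opening: 0.551
grasp_force: 30.0
```

Emit:
step_arm:
  steps:
    - [0, 0, 0.004, 0, 0, 0, 0.1]
    - [0, 0, 0.008, 0, 0, 0, 0.1]
    - [0, 0, 0.008, 0, 0, 0, 0.1]

```text
time_s: 7.63
position: [0.5562, -0.0009, 0.0592]
tcp_rot: [[0.377, 0.926, -0.0], [0.926, -0.377, 0.0], [-0.0, -0.0, -1.0]]
force: [0.1, 0.4, -2.3]
opening: 0.551
grasp_force: 30.0
```

Emit:
step_arm:
  steps:
    - [0, 0, 0.004, 0, 0, 0, 0.1]
    - [0, 0, 0.004, 0, 0, 0, 0.1]

```text
time_s: 7.8
position: [0.5563, -0.0009, 0.058]
tcp_rot: [[0.377, 0.926, -0.0], [0.926, -0.377, 0.0], [-0.0, -0.0, -1.0]]
force: [-0.9, -0.2, -0.7]
opening: 0.554
grasp_force: 30.0
```

Emit:
step_arm:
  steps:
    - [0, 0, 0.003, 0, 0, 0, 0.1]
    - [0, 0, 0.003, 0, 0, 0, 0.1]

```text
time_s: 7.97
position: [0.5564, -0.0009, 0.0573]
tcp_rot: [[0.377, 0.926, 0.0], [0.926, -0.377, 0.0], [0.0, 0.0, -1.0]]
force: [1.2, -0.2, -2.0]
opening: 0.547
grasp_force: 30.0
```

Emit:
step_arm:
  steps:
    - [0, 0, 0.002, 0, 0, 0, 0.1]
    - [0, 0, 0.002, 0, 0, 0, 0.1]

```text
time_s: 8.13
position: [0.5564, -0.0009, 0.0571]
tcp_rot: [[0.377, 0.926, 0.0], [0.926, -0.377, -0.0], [0.0, 0.0, -1.0]]
force: [-1.0, -0.9, 1.6]
opening: 0.553
grasp_force: 30.0
```

Emit:
step_arm:
  steps:
    - [0, 0, 0.002, 0, 0, 0, 0.1]
    - [0, 0, 0.002, 0, 0, 0, 0.1]

```text
time_s: 8.3
position: [0.5565, -0.0009, 0.0569]
tcp_rot: [[0.377, 0.926, 0.0], [0.926, -0.377, -0.0], [0.0, 0.0, -1.0]]
force: [-1.3, 0.2, 7.1]
opening: 0.553
grasp_force: 30.0
```

Emit:
step_arm:
  steps:
    - [0, 0, 0.002, 0, 0, 0, 0.1]
    - [0, 0, 0.002, 0, 0, 0, 0.1]

```text
time_s: 8.47
position: [0.5565, -0.001, 0.0567]
tcp_rot: [[0.377, 0.926, 0.0], [0.926, -0.377, -0.0], [0.0, 0.0, -1.0]]
force: [-1.6, 0.7, 9.8]
opening: 0.556
grasp_force: 30.0
```

Contact, so the face is at about z = 0.031 and the stiffness is about 7 N/mm. I'll ease off and release.

Emit:
step_arm:
  steps:
    - [0, 0, -0.004, 0, 0, 0, 0.1]
    - [0, 0, -0.004, 0, 0, 0, 0.1]
    - [0, 0, -0.004, 0, 0, 0, 0.1]

```text
time_s: 8.72
position: [0.5567, -0.001, 0.057]
tcp_rot: [[0.377, 0.926, 0.001], [0.926, -0.377, -0.0], [0.0, 0.001, -1.0]]
force: [-0.1, 0.9, 3.5]
opening: 0.552
grasp_force: 30.0
```

Emit:
step_arm:
  steps:
    - [0, 0, 0, 0, 0, 0, -0.4]
    - [0, 0, 0, 0, 0, 0, -0.4]
    - [0, 0, 0, 0, 0, 0, -0.4]
    - [0, 0, 0, 0, 0, 0, -0.4]
    - [0, 0, -0.02, 0, 0, 0, -0.4]
    - [0, 0, -0.1, 0, 0, 0, -0.4]
    - [0, 0, -0.2, 0, 0, 0, -0.4]
    - [0, 0, -0.2, 0, 0, 0, -0.4]

```text
time_s: 9.38
position: [0.5595, -0.0014, 0.1213]
tcp_rot: [[0.377, 0.926, 0.009], [0.926, -0.377, -0.002], [0.002, 0.009, -1.0]]
force: [2.0, -0.6, 0.3]
opening: 0.703
grasp_force: 0.0
```

Emit:
step_arm:
  steps:
    - [-0.13, 0, 0, 0, 0, 0, 0.2]
    - [-0.26, 0, 0, 0, 0, 0, 0.2]
    - [-0.39, 0, 0, 0, 0, 0, 0.2]
    - [-0.52, 0, 0, 0, 0, 0, 0.2]
    - [-0.65, 0, 0, 0, 0, 0, 0.2]
    - [-0.75, 0, 0, 0, 0, 0, 0.2]
    - [-0.8, 0, 0, 0, 0, 0, 0.2]
    - [-0.8, 0, 0, 0, 0, 0, 0.2]

```text
time_s: 10.05
position: [0.4652, -0.2267, 0.1168]
tcp_rot: [[0.382, 0.924, 0.001], [0.924, -0.382, -0.002], [-0.001, 0.001, -1.0]]
force: [0.2, 1.1, -0.6]
opening: 0.402
grasp_force: 0.0
```

Run:
```python
from h import *
t=capture("top");s=capture("side");np.save("top1.npy",t,allow_pickle=True)
cv2.imwrite("pics/g3.png",np.hstack([cv2.resize(c["image"][y:y+130,x:x+160,::-1],None,fx=2.5,fy=2.5,interpolation=2) for c,x,y in((t,180,165),(s,205,160))]))
print(read_state()["position"],read_state()["opening"])
```

```text
[ 0.46552745 -0.22344579  0.11665567] 0.39661170739209434
```

View pics/g3.png

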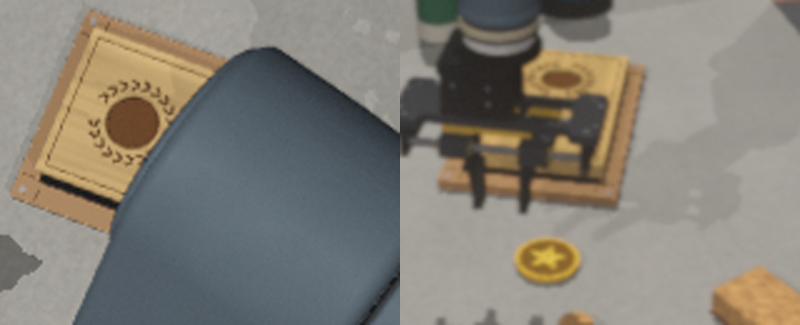

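The arm still hides the disc, while the recess at crop (133,122) is visible. I'll back away further.

Emit:
step_arm:
  steps:
    - [-0.13, 0, 0, 0, 0, 0, 0.2]
    - [-0.26, 0, 0, 0, 0, 0, 0.2]
    - [-0.39, 0, 0, 0, 0, 0, 0.2]
    - [-0.52, 0, 0, 0, 0, 0, 0.2]
    - [-0.65, 0, 0, 0, 0, 0, 0.2]
    - [-0.75, 0, 0, 0, 0, 0, 0.2]
    - [-0.8, 0, 0, 0, 0, 0, 0.2]
    - [-0.8, 0, 0, 0, 0, 0, 0.2]

```text
time_s: 10.82
position: [0.3754, -0.4478, 0.1168]
tcp_rot: [[0.379, 0.925, 0.001], [0.925, -0.379, -0.002], [-0.002, 0.002, -1.0]]
force: [0.2, -0.4, -0.1]
opening: 0.402
grasp_force: 0.0
```

```bash
cat > find.py <<'E'
from h import *
import sys
def run(save=None):
    t=capture("top"); im=t["image"]; np.save("top1.npy",t,allow_pickle=True)
    h=cv2.cvtColor(im,cv2.COLOR_RGB2HSV)
    def fit(m,box,z):
        x0,y0,x1,y1=box; w=np.zeros_like(m); w[y0:y1,x0:x1]=m[y0:y1,x0:x1]
        w=cv2.morphologyEx(w,cv2.MORPH_OPEN,np.ones((3,3)))
        k=max(cv2.findContours(w,0,1)[0],key=cv2.contourArea); e=cv2.fitEllipse(cv2.convexHull(k)); return e,onz(t,*e[0],z)
    dark=(im.sum(2)<215).astype(np.uint8)*255
    er,r=fit(dark,(217,200,248,228),.031)
    disc=cv2.inRange(h,(15,150,40),(35,255,255))
    ed,d=fit(disc,(250,190,310,270),.037)
    yd=np.array([.378,.926]);xd=np.array([.926,-.378]);v=r[:2]-d[:2]
    print("rec",np.round(er[0]+er[1],1),r.round(4),"disc",np.round(ed[0]+ed[1],1),d.round(4),"along",v@yd,"lat",v@xd)
    o=im[165:295,180:340,::-1].copy(); 
    if save: cv2.imwrite(save,cv2.resize(o,None,fx=3,fy=3))
run(*sys.argv[1:])
E
python3 find.py pics/g4.png
```

```text
rec [232.5 213.6  19.5  20.4] [0.5978 0.1    0.031 ] disc [274.6 229.2  19.5  20. ] [5.555e-01 1.000e-04 3.700e-02] along 0.10844834655754236 lat 0.0014361926058099191
```

View pics/g4.png

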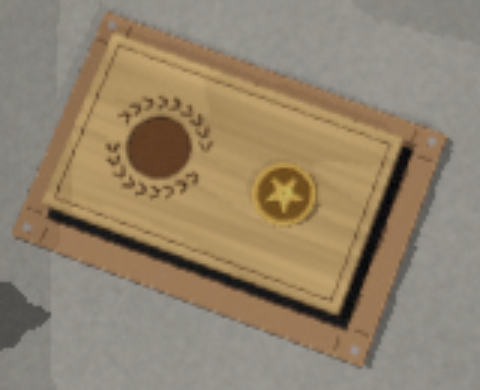

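The disc lies flat at the plain end at top (274.6,229.2), 108 mm short of the recess and 1.4 mm off laterally. I'll come down behind it with the fingers half open as a cradle and push along the line joining the two centres (yaw 67°).

Emit:
step_arm:
  steps:
    - [0.13, 0, 0, 0, 0, 0, 0.2]
    - [0.26, 0, 0, 0, 0, 0, 0.2]
    - [0.39, 0, 0, 0, 0, 0, 0.2]
    - [0.52, 0, 0, 0, 0, 0, 0.2]
    - [0.65, 0, 0, 0, 0, 0, 0.2]
    - [0.78, 0, 0, 0, 0, 0, 0.2]
    - [0.9, 0, 0, 0, 0, 0, 0.2]
    - [0.95, 0, 0, 0, 0, 0, 0.2]

```text
time_s: 11.53
position: [0.4822, -0.1735, 0.1166]
tcp_rot: [[0.371, 0.928, -0.003], [0.928, -0.371, 0.004], [0.002, -0.004, -1.0]]
force: [-1.1, -0.5, -0.3]
opening: 0.399
grasp_force: 0.0
```

```bash
python3 plan.py .541 -.0378 .115 67
```

```text
t 11.5333 pos [ 0.4822 -0.1735  0.1166] F [-1.1 -0.5 -0.3] shift [0.4928 0.0139 0.0066] turn [-0.006 -0.003  0.027] open 0.399
```

Emit:
step_arm:
  steps:
    - [0.13, 0.004, 0, 0, 0, 0.025, 0.2]
    - [0.26, 0.008, 0, 0, 0, 0.025, 0.2]
    - [0.39, 0.012, 0, 0, 0, 0.025, 0.2]
    - [0.48, 0.014, 0, 0, 0, 0.025, 0.2]
    - [0.493, 0.014, 0.006, 0, 0, 0.025, 0.2]
    - [0.493, 0.014, 0.006, 0, 0, 0.025, 0.2]
    - [0.493, 0.014, 0.006, 0, 0, 0.025, 0.2]
    - [0.493, 0.014, 0.006, 0, 0, 0.025, 0.2]

```text
time_s: 12.2
position: [0.5415, -0.046, 0.1149]
tcp_rot: [[0.395, 0.919, -0.001], [0.919, -0.395, 0.0], [-0.0, -0.001, -1.0]]
force: [1.0, 0.8, 0.5]
opening: 0.403
grasp_force: 0.0
```

```bash
python3 plan.py .541 -.0378 .0585 67
```

```text
t 12.2 pos [ 0.5415 -0.046   0.1149] F [1.  0.8 0.5] shift [ 0.0244 -0.0119  0.1879] turn [-0.002  0.    -0.006] open 0.403
```

Emit:
step_arm:
  steps:
    - [0.024, -0.012, 0.05, 0, 0, -0.005, 0.2]
    - [0.024, -0.012, 0.1, 0, 0, -0.005, 0.2]
    - [0.024, -0.012, 0.15, 0, 0, -0.005, 0.2]
    - [0.024, -0.012, 0.175, 0, 0, -0.005, 0.2]
    - [0.024, -0.012, 0.175, 0, 0, -0.005, 0.2]
    - [0.024, -0.012, 0.175, 0, 0, -0.005, 0.2]
    - [0.024, -0.012, 0.175, 0, 0, -0.005, 0.2]
    - [0.024, -0.012, 0.175, 0, 0, -0.005, 0.2]

```text
time_s: 12.87
position: [0.5426, -0.0386, 0.0633]
tcp_rot: [[0.392, 0.92, 0.002], [0.92, -0.392, -0.0], [0.0, 0.002, -1.0]]
force: [0.2, 0.3, 1.0]
opening: 0.398
grasp_force: 0.0
```

```bash
python3 plan.py .541 -.0378 .0587 67
```

```text
t 12.8667 pos [ 0.5426 -0.0386  0.0633] F [0.2 0.3 1. ] shift [ 0.0003 -0.0058  0.0153] turn [ 0.002 -0.    -0.002] open 0.398
```

Emit:
step_arm:
  steps:
    - [0, -0.0055, 0.006, 0.002, 0, -0.002, 0.2]
    - [0, -0.0055, 0.012, 0.002, 0, -0.002, 0.2]
    - [0, -0.0055, 0.014, 0.002, 0, -0.002, 0.2]
    - [0, -0.0055, 0.014, 0.002, 0, -0.002, 0.2]
    - [0, -0.0055, 0.014, 0.002, 0, -0.002, 0.2]
    - [0, -0.0055, 0.014, 0.002, 0, -0.002, 0.2]

```text
time_s: 13.37
position: [0.5406, -0.0374, 0.0583]
tcp_rot: [[0.39, 0.921, -0.001], [0.921, -0.39, 0.001], [-0.0, -0.002, -1.0]]
force: [-0.4, -0.0, 0.3]
opening: 0.399
grasp_force: 0.0
```

```bash
python3 plan.py .5782 .0497 .0585 67
```

```text
t 13.3667 pos [ 0.5406 -0.0374  0.0583] F [-0.4 -0.   0.3] shift [ 0.3162  0.0022 -0.0007] turn [-0.002  0.     0.001] open 0.399
```

Emit:
step_arm:
  steps:
    - [0.015, 0, 0, 0, 0, 0, 0.2]
    - [0.03, 0, 0, 0, 0, 0, 0.2]
    - [0.05, 0.0005, 0, 0, 0, 0, 0.2]
    - [0.07, 0.0005, 0, 0, 0, 0, 0.2]
    - [0.09, 0.001, 0, 0, 0, 0, 0.2]
    - [0.11, 0.001, 0, 0, 0, 0, 0.2]
    - [0.13, 0.0015, 0, 0, 0, 0, 0.2]
    - [0.15, 0.0015, 0, 0, 0, 0, 0.2]

```text
time_s: 14.03
position: [0.5588, 0.0045, 0.0583]
tcp_rot: [[0.39, 0.921, -0.001], [0.921, -0.39, 0.001], [-0.0, -0.001, -1.0]]
force: [0.3, -0.9, -0.9]
opening: 0.401
grasp_force: 0.1
```

Emit:
step_arm:
  steps:
    - [0.02, 0, 0, 0, 0, 0, 0.2]
    - [0.04, 0, 0, 0, 0, 0, 0.2]
    - [0.06, 0, 0, 0, 0, 0, 0.2]
    - [0.08, 0.0005, 0, 0, 0, 0, 0.2]
    - [0.1, 0.0005, 0, 0, 0, 0, 0.2]
    - [0.115, 0.0005, 0, 0, 0, 0, 0.2]
    - [0.13, 0.0005, 0, 0, 0, 0, 0.2]
    - [0.13, 0.0005, 0, 0, 0, 0, 0.2]

```text
time_s: 14.7
position: [0.5743, 0.0405, 0.0583]
tcp_rot: [[0.39, 0.921, -0.001], [0.921, -0.39, 0.001], [0.0, -0.001, -1.0]]
force: [0.1, 0.5, -0.3]
opening: 0.404
grasp_force: 0.0
```

```bash
python3 plan.py .5882 .0737 .0585 67
python3 - <<'E'
from h import *
s=capture("side")
cv2.imwrite("pics/g5.png",cv2.resize(s["image"][165:265,205:335,::-1],None,fx=5,fy=5,interpolation=2))
E
```

```text
t 14.7 pos [0.5743 0.0405 0.0583] F [ 0.1  0.5 -0.3] shift [ 0.1201 -0.0003 -0.0006] turn [-0.001 -0.     0.001] open 0.404
```

View pics/g5.png

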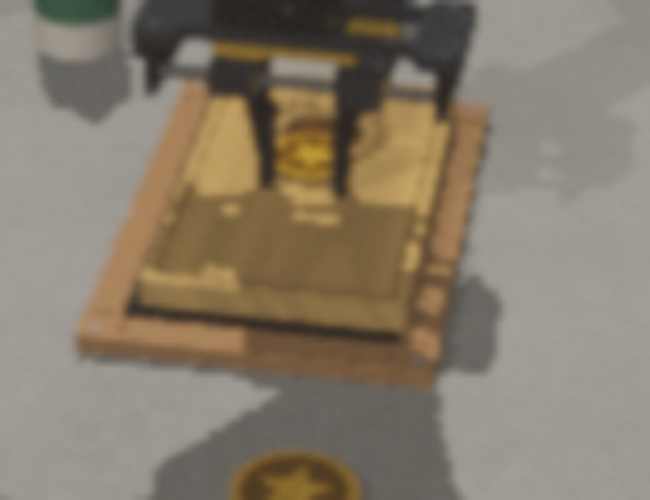

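The disc rides between the fingertips at crop (305,150), with the recess just ahead. I'll go on slowly, watching the force.

Emit:
step_arm:
  steps:
    - [0.01, 0, 0, 0, 0, 0, 0.2]
    - [0.02, 0, 0, 0, 0, 0, 0.2]
    - [0.03, 0, 0, 0, 0, 0, 0.2]
    - [0.04, 0, 0, 0, 0, 0, 0.2]
    - [0.05, 0, 0, 0, 0, 0, 0.2]
    - [0.06, 0, 0, 0, 0, 0, 0.2]
    - [0.07, 0, 0, 0, 0, 0, 0.2]
    - [0.08, 0, 0, 0, 0, 0, 0.2]

```text
time_s: 15.42
position: [0.5834, 0.062, 0.0583]
tcp_rot: [[0.39, 0.921, -0.001], [0.921, -0.39, 0.001], [-0.0, -0.002, -1.0]]
force: [0.6, -1.2, 0.7]
opening: 0.4
grasp_force: 0.2
```

Emit:
step_arm:
  steps:
    - [0.005, 0, 0, 0, 0, 0, 0.2]
    - [0.01, 0, 0, 0, 0, 0, 0.2]
    - [0.015, 0, 0, 0, 0, 0, 0.2]
    - [0.02, 0, 0, 0, 0, 0, 0.2]

```text
time_s: 15.75
position: [0.5856, 0.0674, 0.0583]
tcp_rot: [[0.39, 0.921, -0.001], [0.921, -0.39, 0.001], [0.0, -0.002, -1.0]]
force: [-0.3, -1.0, 0.4]
opening: 0.402
grasp_force: 0.0
```

Emit:
step_arm:
  steps:
    - [0.005, 0, 0, 0, 0, 0, 0.2]
    - [0.01, 0, 0, 0, 0, 0, 0.2]
    - [0.01, 0, 0, 0, 0, 0, 0.2]

```text
time_s: 16.0
position: [0.5869, 0.0703, 0.0583]
tcp_rot: [[0.39, 0.921, -0.001], [0.921, -0.39, 0.001], [0.0, -0.001, -1.0]]
force: [0.6, 0.1, -0.6]
opening: 0.401
grasp_force: 0.0
```

```bash
python3 plan.py .5882 .0737 .0585 67
python3 - <<'E'
from h import *
s=capture("side")
cv2.imwrite("pics/g6.png",cv2.resize(s["image"][165:225,235:315,::-1],None,fx=8,fy=8,interpolation=2))
E
```

```text
t 16.0 pos [0.5869 0.0703 0.0583] F [ 0.6  0.1 -0.6] shift [ 0.0121 -0.0005 -0.0007] turn [-0.002 -0.     0.001] open 0.401
```

View pics/g6.png

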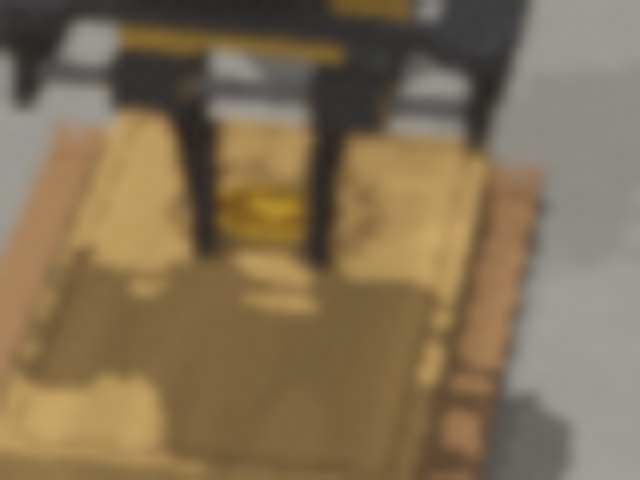

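The disc at crop (262,215) nearly covers the recess, with no force yet. I'll continue in fine steps.

Emit:
step_arm:
  steps:
    - [0.005, 0, 0, 0, 0, 0, 0.2]
    - [0.01, 0, 0, 0, 0, 0, 0.2]
    - [0.01, 0, 0, 0, 0, 0, 0.2]

```text
time_s: 16.3
position: [0.5881, 0.073, 0.0583]
tcp_rot: [[0.39, 0.921, -0.001], [0.921, -0.39, 0.001], [0.0, -0.001, -1.0]]
force: [0.8, -0.1, 0.2]
opening: 0.4
grasp_force: 0.0
```

Emit:
step_arm:
  steps:
    - [0.005, 0, 0, 0, 0, 0, 0.2]
    - [0.01, 0, 0, 0, 0, 0, 0.2]
    - [0.01, 0, 0, 0, 0, 0, 0.2]

```text
time_s: 16.55
position: [0.5892, 0.0758, 0.0583]
tcp_rot: [[0.39, 0.921, -0.001], [0.921, -0.39, 0.001], [0.0, -0.001, -1.0]]
force: [1.1, 0.2, -0.4]
opening: 0.4
grasp_force: 0.0
```

Emit:
step_arm:
  steps:
    - [0.005, 0, 0, 0, 0, 0, 0.2]
    - [0.01, 0, 0, 0, 0, 0, 0.2]
    - [0.01, 0, 0, 0, 0, 0, 0.2]

```text
time_s: 16.8
position: [0.5904, 0.0786, 0.0583]
tcp_rot: [[0.39, 0.921, -0.001], [0.921, -0.39, 0.001], [0.0, -0.001, -1.0]]
force: [1.1, 1.0, -0.4]
opening: 0.4
grasp_force: 0.0
```

There is no resistance 5 mm past the nominal seat, so it has probably dropped. I'll lift the empty fingers away and look.

Emit:
step_arm:
  steps:
    - [0, 0, -0.05, 0, 0, 0, 0.2]
    - [0, 0, -0.15, 0, 0, 0, 0.2]
    - [-0.03, 0, -0.2, 0, 0, 0, 0.2]
    - [-0.1, 0, -0.2, 0, 0, 0, 0.2]
    - [-0.23, 0, -0.2, 0, 0, 0, 0.2]
    - [-0.36, 0, -0.2, 0, 0, 0, 0.2]
    - [-0.49, 0, -0.2, 0, 0, 0, 0.2]
    - [-0.62, 0, -0.2, 0, 0, 0, 0.2]

```text
time_s: 17.47
position: [0.517, -0.0941, 0.1185]
tcp_rot: [[0.389, 0.921, -0.001], [0.921, -0.389, 0.0], [-0.0, -0.001, -1.0]]
force: [0.4, -0.6, -0.7]
opening: 0.398
grasp_force: 0.0
```

Emit:
step_arm:
  steps:
    - [-0.13, 0, 0, 0, 0, 0, 1]
    - [-0.26, 0, 0, 0, 0, 0, 1]
    - [-0.39, 0, 0, 0, 0, 0, 1]
    - [-0.5, 0, 0, 0, 0, 0, 1]
    - [-0.5, 0, 0, 0, 0, 0, 1]
    - [-0.5, 0, 0, 0, 0, 0, 1]
    - [-0.5, 0, 0, 0, 0, 0, 1]
    - [-0.5, 0, 0, 0, 0, 0, 1]

```text
time_s: 18.13
position: [0.4593, -0.2297, 0.1182]
tcp_rot: [[0.389, 0.921, -0.002], [0.921, -0.389, 0.001], [0.0, -0.002, -1.0]]
force: [0.3, -0.0, 0.1]
opening: 0.012
grasp_force: 0.0
```

```bash
python3 plan.py .5989 .0989 .12 67
python3 - <<'E'
from h import *
t=capture("top");s=capture("side")
cv2.imwrite("pics/g7.png",np.hstack([cv2.resize(c["image"][y:y+80,x:x+80,::-1],None,fx=5,fy=5,interpolation=2) for c,x,y in((t,192,172),(s,225,165))]))
h=cv2.cvtColor(t["image"],cv2.COLOR_RGB2HSV)
m=cv2.inRange(h,(15,150,40),(35,255,255)); w=np.zeros_like(m); w[198:230,215:250]=m[198:230,215:250]
k=max(cv2.findContours(w,0,1)[0],key=cv2.contourArea);e=cv2.fitEllipse(cv2.convexHull(k));print(e,onz(t,*e[0],.031))
E
```

```text
t 18.1333 pos [ 0.4593 -0.2297  0.1182] F [ 0.3 -0.   0.1] shift [ 1.1902  0.0024 -0.0053] turn [-0.003 -0.001  0.002] open 0.012
((232.97091674804688, 213.48687744140625), (19.00608253479004, 19.893070220947266), 66.42973327636719) [0.59798137 0.0989066  0.031     ]
```

View pics/g7.png

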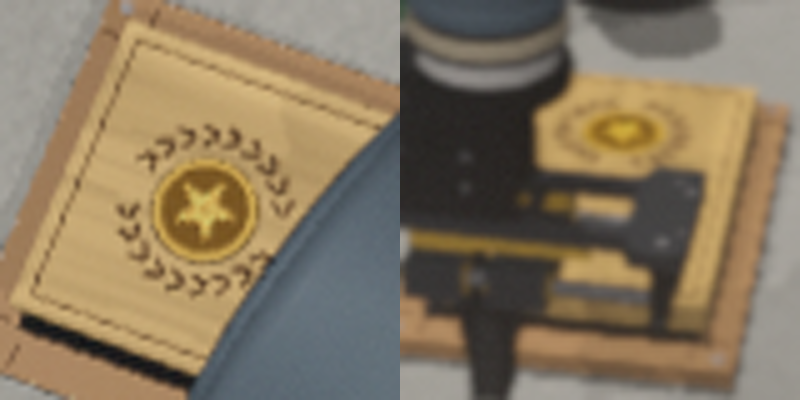

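The disc fills the recess at top (233.0,213.5), concentric with the laurel and with no raised edge or shadow, so it is flush. Next I'll press with the closed fingers.

Emit:
step_arm:
  steps:
    - [0.13, 0, 0, 0, 0, 0, 1]
    - [0.26, 0, 0, 0, 0, 0, 1]
    - [0.39, 0, 0, 0, 0, 0, 1]
    - [0.52, 0, 0, 0, 0, 0, 1]
    - [0.65, 0, 0, 0, 0, 0, 1]
    - [0.78, 0, 0, 0, 0, 0, 1]
    - [0.9, 0.002, 0, 0, 0, 0, 1]
    - [0.98, 0.002, 0, 0, 0, 0, 1]

```text
time_s: 18.9
position: [0.5753, 0.0442, 0.1184]
tcp_rot: [[0.386, 0.922, -0.0], [0.922, -0.386, 0.001], [0.001, -0.001, -1.0]]
force: [-0.4, -0.0, 0.0]
opening: -0.001
grasp_force: 0.0
```

Emit:
step_arm:
  steps:
    - [0.08, 0, 0, 0, 0, 0, 1]
    - [0.16, 0, 0, 0, 0, 0, 1]
    - [0.2, 0, 0, 0, 0, 0, 1]
    - [0.2, 0, 0, 0, 0, 0, 1]
    - [0.2, 0, 0, 0, 0, 0, 1]
    - [0.2, 0, 0, 0, 0, 0, 1]

```text
time_s: 19.4
position: [0.5971, 0.0941, 0.1181]
tcp_rot: [[0.39, 0.921, -0.003], [0.921, -0.39, 0.0], [-0.001, -0.003, -1.0]]
force: [-0.7, 0.6, -0.2]
opening: -0.0
grasp_force: 0.0
```

```bash
python3 plan.py .5989 .0989 .064 67
```

```text
t 19.4 pos [0.5971 0.0941 0.1181] F [-0.7  0.6 -0.2] shift [ 0.0174 -0.0002  0.1802] turn [-0.003  0.001  0.001] open -0.0
```

Emit:
step_arm:
  steps:
    - [0.014, 0, 0.05, -0.002, 0, 0, 1]
    - [0.014, 0, 0.1, -0.002, 0, 0, 1]
    - [0.014, 0, 0.15, -0.002, 0, 0, 1]
    - [0.014, 0, 0.175, -0.002, 0, 0, 1]
    - [0.014, 0, 0.18, -0.002, 0, 0, 1]
    - [0.014, 0, 0.18, -0.002, 0, 0, 1]
    - [0.014, 0, 0.18, -0.002, 0, 0, 1]
    - [0.014, 0, 0.18, -0.002, 0, 0, 1]

```text
time_s: 20.07
position: [0.6001, 0.0982, 0.0652]
tcp_rot: [[0.391, 0.92, 0.002], [0.92, -0.391, -0.0], [0.001, 0.002, -1.0]]
force: [0.5, -0.1, 0.7]
opening: 0.008
grasp_force: 0.0
```

Emit:
step_arm:
  steps:
    - [0, 0, 0.004, 0, 0, 0, 1]
    - [0, 0, 0.008, 0, 0, 0, 1]
    - [0, 0, 0.01, 0, 0, 0, 1]
    - [0, 0, 0.01, 0, 0, 0, 1]

```text
time_s: 20.4
position: [0.5994, 0.0986, 0.0613]
tcp_rot: [[0.39, 0.921, 0.0], [0.921, -0.39, 0.0], [0.0, 0.0, -1.0]]
force: [1.1, 0.2, -0.1]
opening: 0.004
grasp_force: 0.0
```

Emit:
step_arm:
  steps:
    - [0, 0, 0.004, 0, 0, 0, 1]
    - [0, 0, 0.006, 0, 0, 0, 1]
    - [0, 0, 0.006, 0, 0, 0, 1]

```text
time_s: 20.65
position: [0.5994, 0.0986, 0.0593]
tcp_rot: [[0.39, 0.921, -0.0], [0.921, -0.39, -0.0], [-0.0, -0.0, -1.0]]
force: [0.5, 0.1, 0.5]
opening: 0.004
grasp_force: 0.0
```

```bash
python3 plan.py .5989 .0989 .056 67
```

```text
t 20.65 pos [0.5994 0.0986 0.0593] F [0.5 0.1 0.5] shift [ 0.0004 -0.0018  0.0109] turn [-0.     0.     0.001] open 0.004
```

Emit:
step_arm:
  steps:
    - [0, 0, 0.003, 0, 0, 0, 1]
    - [0, 0, 0.005, 0, 0, 0, 1]
    - [0, 0, 0.005, 0, 0, 0, 1]

```text
time_s: 20.9
position: [0.5994, 0.0985, 0.0578]
tcp_rot: [[0.39, 0.921, -0.0], [0.921, -0.39, 0.0], [-0.0, -0.0, -1.0]]
force: [0.4, 0.8, 0.1]
opening: 0.003
grasp_force: 0.0
```

Emit:
step_arm:
  steps:
    - [0, 0, 0.002, 0, 0, 0, 1]
    - [0, 0, 0.003, 0, 0, 0, 1]
    - [0, 0, 0.003, 0, 0, 0, 1]

```text
time_s: 21.15
position: [0.5994, 0.0985, 0.057]
tcp_rot: [[0.39, 0.921, -0.0], [0.921, -0.39, -0.0], [-0.0, -0.0, -1.0]]
force: [0.1, -0.5, -0.2]
opening: 0.007
grasp_force: 0.0
```

Emit:
step_arm:
  steps:
    - [0, 0, 0.002, 0, 0, 0, 1]
    - [0, 0, 0.002, 0, 0, 0, 1]

```text
time_s: 21.32
position: [0.5995, 0.0985, 0.0567]
tcp_rot: [[0.39, 0.921, 0.0], [0.921, -0.39, -0.0], [0.0, 0.0, -1.0]]
force: [-0.2, 0.4, 1.0]
opening: 0.002
grasp_force: 0.5
```

Emit:
step_arm:
  steps:
    - [0, 0, 0.002, 0, 0, 0, 1]
    - [0, 0, 0.002, 0, 0, 0, 1]

```text
time_s: 21.48
position: [0.5996, 0.0985, 0.0565]
tcp_rot: [[0.39, 0.921, 0.0], [0.921, -0.39, -0.0], [0.0, 0.0, -1.0]]
force: [-1.0, -0.4, 4.8]
opening: 0.002
grasp_force: 2.2
```

Contact. I'll raise the force to about 12 N.

Emit:
step_arm:
  steps:
    - [0, 0, 0.002, 0, 0, 0, 1]
    - [0, 0, 0.002, 0, 0, 0, 1]
    - [0, 0, 0.002, 0, 0, 0, 1]

```text
time_s: 21.73
position: [0.5996, 0.0986, 0.0564]
tcp_rot: [[0.39, 0.921, 0.0], [0.921, -0.39, -0.0], [0.0, 0.0, -1.0]]
force: [-1.7, 0.0, 7.1]
opening: 0.005
grasp_force: 3.6
```

Emit:
step_arm:
  steps:
    - [0, 0, 0.001, 0, 0, 0, 1]
    - [0, 0, 0.001, 0, 0, 0, 1]

```text
time_s: 21.9
position: [0.5996, 0.0985, 0.0563]
tcp_rot: [[0.39, 0.921, 0.0], [0.921, -0.39, -0.0], [0.0, 0.0, -1.0]]
force: [-3.1, -0.0, 8.8]
opening: 0.006
grasp_force: 4.3
```

Emit:
step_arm:
  steps:
    - [0, 0, 0.0015, 0, 0, 0, 1]
    - [0, 0, 0.0015, 0, 0, 0, 1]
    - [0, 0, 0.0015, 0, 0, 0, 1]

```text
time_s: 22.15
position: [0.5996, 0.0986, 0.0562]
tcp_rot: [[0.39, 0.921, 0.001], [0.921, -0.39, -0.0], [0.0, 0.001, -1.0]]
force: [-2.7, 0.0, 10.6]
opening: 0.006
grasp_force: 5.4
```

Emit:
step_arm:
  steps:
    - [0, 0, 0.0005, 0, 0, 0, 1]
    - [0, 0, 0.0005, 0, 0, 0, 1]
    - [0, 0, 0.0005, 0, 0, 0, 1]
    - [0, 0, 0.0005, 0, 0, 0, 1]
    - [0, 0, 0.0005, 0, 0, 0, 1]
    - [0, 0, 0.0005, 0, 0, 0, 1]

```text
time_s: 22.65
position: [0.5996, 0.0986, 0.0562]
tcp_rot: [[0.39, 0.921, 0.001], [0.921, -0.39, -0.0], [0.0, 0.001, -1.0]]
force: [-3.2, -0.7, 10.8]
opening: 0.008
grasp_force: 5.7
```

Emit:
step_arm:
  steps:
    - [0, 0, 0, 0, 0, 0, 1]
    - [0, 0, 0, 0, 0, 0, 1]
    - [0, 0, 0, 0, 0, 0, 1]
    - [0, 0, 0, 0, 0, 0, 1]
    - [0, 0, 0, 0, 0, 0, 1]
    - [0, 0, 0, 0, 0, 0, 1]

```text
time_s: 23.15
position: [0.5996, 0.0985, 0.0562]
tcp_rot: [[0.39, 0.921, 0.001], [0.921, -0.39, -0.0], [0.0, 0.001, -1.0]]
force: [-2.9, -0.5, 11.1]
opening: 0.003
grasp_force: 5.7
```

Emit:
step_arm:
  steps:
    - [0, 0, 0.0006, 0, 0, 0, 1]
    - [0, 0, 0.0006, 0, 0, 0, 1]
    - [0, 0, 0.0006, 0, 0, 0, 1]
    - [0, 0, 0.0006, 0, 0, 0, 1]
    - [0, 0, 0.0006, 0, 0, 0, 1]
    - [0, 0, 0.0006, 0, 0, 0, 1]
    - [0, 0, 0.0006, 0, 0, 0, 1]
    - [0, 0, 0.0006, 0, 0, 0, 1]

```text
time_s: 23.82
position: [0.5996, 0.0985, 0.0561]
tcp_rot: [[0.39, 0.921, 0.001], [0.921, -0.39, -0.0], [0.0, 0.001, -1.0]]
force: [-2.8, -0.7, 12.2]
opening: 0.007
grasp_force: 6.1
```

Emit:
step_arm:
  steps:
    - [0, 0, 0, 0, 0, 0, 1]
    - [0, 0, 0, 0, 0, 0, 1]
    - [0, 0, 0, 0, 0, 0, 1]
    - [0, 0, 0, 0, 0, 0, 1]
    - [0, 0, 0, 0, 0, 0, 1]

```text
time_s: 24.23
position: [0.5996, 0.0986, 0.0561]
tcp_rot: [[0.39, 0.921, 0.001], [0.921, -0.39, -0.0], [0.0, 0.001, -1.0]]
force: [-3.5, -0.3, 11.8]
opening: 0.007
grasp_force: 6.1
```

Emit:
step_arm:
  steps:
    - [0, 0, -0.005, 0, 0, 0, 1]
    - [0, 0, -0.01, 0, 0, 0, 1]
    - [0, 0, -0.03, 0, 0, 0, 1]
    - [0, 0, -0.1, 0, 0, 0, 1]
    - [0, 0, -0.2, 0, 0, 0, 1]
    - [0, 0, -0.25, 0, 0, 0, 1]
    - [0, 0, -0.25, 0, 0, 0, 1]
    - [0, 0, -0.25, 0, 0, 0, 1]

```text
time_s: 24.9
position: [0.6, 0.0985, 0.1299]
tcp_rot: [[0.39, 0.921, 0.002], [0.921, -0.39, -0.0], [0.001, 0.002, -1.0]]
force: [-0.4, 0.6, -1.0]
opening: 0.003
grasp_force: 0.0
```

Emit:
step_arm:
  steps:
    - [-0.13, 0, 0, 0, 0, 0, 1]
    - [-0.26, 0, 0, 0, 0, 0, 1]
    - [-0.39, 0, 0, 0, 0, 0, 1]
    - [-0.52, 0, 0, 0, 0, 0, 1]
    - [-0.65, 0, 0, 0, 0, 0, 1]
    - [-0.78, 0, 0, 0, 0, 0, 1]
    - [-0.9, 0, 0, 0, 0, 0, 1]
    - [-1, 0, 0, 0, 0, 0, 1]

```text
time_s: 25.57
position: [0.4802, -0.1792, 0.1277]
tcp_rot: [[0.391, 0.92, -0.003], [0.92, -0.391, 0.002], [0.0, -0.003, -1.0]]
force: [1.0, 0.3, 0.1]
opening: 0.004
grasp_force: 0.0
```

Run:
```python
from h import *
t=capture("top");s=capture("side")
h=cv2.cvtColor(t["image"],cv2.COLOR_RGB2HSV)
m=cv2.inRange(h,(15,150,40),(35,255,255)); w=np.zeros_like(m); w[198:230,215:250]=m[198:230,215:250]
k=max(cv2.findContours(w,0,1)[0],key=cv2.contourArea);print(cv2.fitEllipse(cv2.convexHull(k)))
```

```text
Traceback (most recent call last):
ValueError: max() iterable argument is empty
```

The arm probably hides it from here, so I'll back off a bit more and re-check.

Emit:
step_arm:
  steps:
    - [-0.13, 0, 0, 0, 0, 0, 1]
    - [-0.26, 0, 0, 0, 0, 0, 1]
    - [-0.39, 0, 0, 0, 0, 0, 1]
    - [-0.5, 0, 0, 0, 0, 0, 1]
    - [-0.5, 0, 0, 0, 0, 0, 1]
    - [-0.5, 0, 0, 0, 0, 0, 1]
    - [-0.5, 0, 0, 0, 0, 0, 1]
    - [-0.5, 0, 0, 0, 0, 0, 1]

```text
time_s: 26.33
position: [0.4238, -0.3136, 0.1285]
tcp_rot: [[0.389, 0.921, -0.002], [0.921, -0.389, 0.002], [0.002, -0.002, -1.0]]
force: [0.5, 0.3, -0.6]
opening: 0.004
grasp_force: 0.0
```

Run:
```python
from h import *
t=capture("top")
h=cv2.cvtColor(t["image"],cv2.COLOR_RGB2HSV)
m=cv2.inRange(h,(15,150,40),(35,255,255)); w=np.zeros_like(m); w[198:230,215:250]=m[198:230,215:250]
k=max(cv2.findContours(w,0,1)[0],key=cv2.contourArea,default=None);print(k if k is None else cv2.fitEllipse(cv2.convexHull(k)))
cv2.imwrite("pics/end.png",t["image"][:,:,::-1])
```

```text
((232.8734893798828, 213.5944061279297), (19.4749698638916, 20.131757736206055), 59.637901306152344)
```

View pics/end.png

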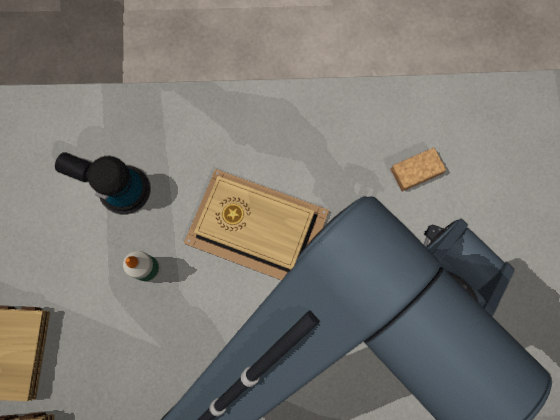

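The medallion is seated in the recess at (232.9,213.6), and the bottle (140,265), sander (115,185) and block (418,169) have not moved. I'm handing in.

```bash
python3 -c "
from rig import *
print(hand_in())"
```

```text
the job is handed in; nothing more can be done
None
```

The job is handed in, with no verdict shown: the medallion was slid along the face into the recess, pressed home at about 12 N for just over a second and released, and the glue bottle, sanding block and sander were left where they stood.

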